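Roll-test two ink rollers and reject the bent one

ROBOT

A 6-joint arm with a two-finger parallel gripper is mounted at the origin on the work surface. World frame = base frame: x ahead of the robot, y to its left, z up, the work surface at z = 0. Lengths are in mm, angles in rad, forces in N, time in s.
With the tool pointing down it reaches from about 300 to 950 mm from the base axis. Payload 3.1 kg.
Tool frame: the origin (TCP) lies at the very end of the fingers, on their centre line; the grasp point (between the pads) lies 19 mm behind it; z points along the fingers, y is the direction in which the jaws open and shut (so a half turn about z gives the same grasp; the last joint's range is limited). The gripper opens to 85 mm and grips with 20 to 120 N. Pads are 22 mm wide; open, the fingers measure 114 mm over their backs; the gripper's body (76 mm by 85 mm) begins 54 mm behind the grasp point. The pads swing forward as they close: fully open they stand 13 mm farther back than shut.
Start: joints at [-1.376, 0.308, 1.634, -0, 1.2, -0.07], TCP at [163.545, -603.229, 231.272] pointing down, gripper open.
Joint ranges: [-3.06, 3.06], [-0.79, 1.96], [0.05, 2.63], [-1.19, 4.34], [0.05, 2.64], [-2.94, 2.94]. Speed limits (rad/s): [2.79, 2.79, 3.14, 3.14, 3.14, 3.14].

INTERFACE

Orientations are given as a rotation vector (axis times angle).
In Python, from plant import robot, grab_frame, get_calibration, job gives the robot as it stands. The module is installed in compiled form; this text tells all that it offers.
- The arm moves only by the shell command python3 -m pendant 'ROWS' [FORCE]. ROWS is JSON, a list of rows, each an object with "offset": the shift along the tool's x, y, z each as a share of 400 mm, from -1 to 1, a list of three; "twist": the turn, a rotation vector about the tool's x, y, z each as a share of 2 rad, from -1 to 1, a list of three; "fingers": the closure, from -1 (fully open) to 1 (shut). In form: [{"offset": [x, y, z], "twist": [wx, wy, wz], "fingers": fingers}, ...]. A call has exactly 5 rows; each row is the pose to reach, as a shift and turn from the pose measured when the call began, along the tool's axes at that moment; what a row does not reach only later rows make up. A row lasts 1/12 s, in which the tool goes at most 41.7 mm and 7.16 degrees, less where a joint would pass 70% of its speed; a pose out of reach is approached as far as the arm can. A call with a number of a shift or a turn outside -1 to 1 is refused whole. A call with a gripper value outside its range is refused whole. The fingers move at their own pace and stop on an object; FORCE is the grip in N (left out, the last holds). Time passes only in rows, so rows that repeat a pose let the fingers close, or fill a call up. It gives the time, the measured TCP pose, the force and the opening at its end, in the units of the state.
- robot.sense(): the state, without advancing time (a new reading comes with each control period).
- grab_frame(name): name is "scene" or "top"; returns the picture (384x512x3 uint8, blue, green, red); there is no depth.
- get_calibration(name): a dict with "fx", "fy", "cx", "cy" (pixels), "xyz" and "orientation" of the camera in the world. Camera axes: x right, y up, looking along -z (the intrinsics and any distortion apply to the point x, -y, -z); pixel columns grow to the right and rows downward; lengths in mm; the calibration is good to about 2 mm. A picture is of the moment at which its call begins. get_calibration takes no time and is no camera call.
- job.sign_off(): hands the job in, once; it reports no verdict.
The state is a dict: "time": time; "joint_pos": joint angles; "dq": joint speeds; "tau": joint torques, N m; "ee_pos": TCP position; "orientation": TCP orientation; "wrist_force": force on the tool from outside, world axes, zero at the start; "wrist_torque": the same for the moment, N m; "gripper_width": finger opening in mm.
Only numpy, scipy, OpenCV 4.12 (cv2) and the standard library are available. Lean on these libraries where they do the work, as an engineer would, in place of code of your own. Each camera call takes 0.05 s, during which the arm holds its last target. There are 200 camera calls.

TASK

In the print studio, roll-test the two blue rollers lying at the near end of the dark steel plate: one at a time, roll each along the plate onto the yellow band near its far end. When both rest on the band, leave the one that rolled true there, never lifting it off the plate, and pick up the one that wobbles and lifts and lower it into the red reject tray, letting go of it only when it is down inside.

Things in the scene. Friction and masses are not known exactly. Their poses are not given: they have to be found in the camera images.
- plate: Fixed flat dark steel plate, 320 (x) by 300 (y) by 12 mm. Origin: centre of its underside; top 12 mm above; z up, x away from the robot within 0.2 rad. Yellow painted band, 60 mm wide, right across it along y, centred at x = +90 mm. Wooden strip 5 mm high on the far edge, from x = +150. Rollers start near x = -90 mm in lanes at y = -75 and +75 (either order), axes along y within 0.08 rad.
- straight_roller: The true roller: blue cylinder 40 mm thick, 100 mm long, plus a steel axle stub (12 mm thick, 10 mm long) at each end, 120 mm over all; 0.2 to 0.3 kg. Origin: its centre, 20 mm above the plate; its y runs along its axis, its x and z turn as it rolls. A level push at mid length rolls it (it grips the plate well); pushed at 60 mm/s it runs on some 10 to 25 mm.
- bent_roller: The wobbling roller: blue, same size and weight, but visibly bent: each half angled 6 degrees, the middle 5 mm out of line with the ends. Origin: at mid length, halfway between middle and ends (2.6 mm off each); y along it, x towards the bend. It lies bend sideways, origin 20 mm up; rolling, it rises about 2.5 mm and flops half a turn (65 mm) at a time. Grip it across its middle.
- tray: Fixed open red plastic reject tray, outside 160 (x) by 180 (y) by 35 mm high, walls 4 mm, floor 4 to 5 mm thick, on the table right of the plate, turned up to 0.25 rad. Origin: centre of its underside, z up. A roller fits in with its axis along the tray's y, its centre then about 25 mm above the table.
Mind the look-alikes: they are no part of the job. Leave any green look-alike of the bent_roller alone. What is shaped like the straight_roller but white is not meant.

How it is judged (in metres and radians):
On the way, in this order (a step that is already met when the one before it is completed fails the run):
1. one of the two rollers rolls over the middle of the plate while the other still waits at the near end ((((x of straight_roller in the frame of plate between -0.06 and 0.05 m and z of straight_roller in the frame of plate between 0.024 and 0.042 m and angular speed of straight_roller above 0.4 rad/s) and (x of bent_roller in the frame of plate between -0.13 and -0.06 m and z of bent_roller in the frame of plate between 0.024 and 0.042 m)) or ((x of bent_roller in the frame of plate between -0.06 and 0.05 m and z of bent_roller in the frame of plate between 0.024 and 0.042 m and angular speed of bent_roller above 0.4 rad/s) and (x of straight_roller in the frame of plate between -0.13 and -0.06 m and z of straight_roller in the frame of plate between 0.024 and 0.042 m)))), for 0.06 s.
2. the other roller rolls over the middle of the plate while the first lies on the yellow band ((((x of straight_roller in the frame of plate between -0.06 and 0.05 m and z of straight_roller in the frame of plate between 0.024 and 0.042 m and angular speed of straight_roller above 0.4 rad/s) and (x of bent_roller in the frame of plate between 0.055 and 0.125 m and z of bent_roller in the frame of plate between 0.024 and 0.042 m)) or ((x of bent_roller in the frame of plate between -0.06 and 0.05 m and z of bent_roller in the frame of plate between 0.024 and 0.042 m and angular speed of bent_roller above 0.4 rad/s) and (x of straight_roller in the frame of plate between 0.055 and 0.125 m and z of straight_roller in the frame of plate between 0.024 and 0.042 m)))), for 0.06 s.
3. both rollers rest on the yellow band (centres within 35 mm of its middle line) (x of straight_roller in the frame of plate between 0.055 and 0.125 m and z of straight_roller in the frame of plate between 0.024 and 0.042 m and x of bent_roller in the frame of plate between 0.055 and 0.125 m and z of bent_roller in the frame of plate between 0.024 and 0.042 m and linear speed of each of straight_roller, bent_roller below 0.02 m/s), for 0.2 s.
4. the bent roller is lowered inside the tray while still held (centre less than 50 mm above the tray's underside) (x of bent_roller in the frame of tray between -0.06 and 0.06 m and y of bent_roller in the frame of tray between -0.06 and 0.06 m and z of bent_roller in the frame of tray between 0 and 0.05 m and contact force between the fingers and bent_roller above 0.3 N), for 0.05 s.
At the end, for the whole second after the job is handed in: The straight roller lies at rest on the plate with its centre within 35 mm of the yellow band's middle line; the bent roller lies at rest inside the red tray (centre within 60 mm along the tray's x and 60 mm along its y of the tray's centre, less than 50 mm above its underside); both are released (x of straight_roller in the frame of plate between 0.055 and 0.125 m and z of straight_roller in the frame of plate between 0.024 and 0.042 m and linear speed of each of straight_roller, bent_roller below 0.02 m/s and x of bent_roller in the frame of tray between -0.06 and 0.06 m and y of bent_roller in the frame of tray between -0.06 and 0.06 m and z of bent_roller in the frame of tray between 0 and 0.05 m); the robot touches nothing.
It fails at once if the straight roller is lifted off the plate (by more than 12 mm) or rolled off it (z of straight_roller in the frame of plate above 0.044 m or z of straight_roller in the frame of plate below 0.02 m).
It also fails if it takes over 64 s, if anything falls off the work surface, if the arm or the gripper's body presses on something with over 40 N, if the wrist force passes 120 N, or if a joint passes its speed limit or range.

## Working session

There is one attempt and no reset: what is moved stays moved. The work goes in short steps, Python scripts to look and compute and a shell command to move; the robot and the scene stay as the last step left them, time stands still between calls to the robot, and variables do not carry over. Pictures are saved under pics/ and viewed, about 8 in all and at most 12, crops included, and the job is handed in when it is done.

```bash
mkdir -p pics; python3 - <<'E'
from plant import robot, grab_frame, get_calibration
import cv2
for n in("scene","top"):
    print(n,get_calibration(n)); cv2.imwrite(f"pics/{n}0.png",grab_frame(n))
a=cv2.imread("pics/scene0.png");b=cv2.imread("pics/top0.png")
s=robot.sense();print({k:s[k] for k in("time","ee_pos","orientation","wrist_force","gripper_width")})
E
```

```text
scene {'fx': 482.3946026591618, 'fy': 482.3946026591618, 'cx': 257.6587803826092, 'cy': 185.6460330660721, 'xyz': array([ 940.99649167, -286.65024433, 1180.9954099 ]), 'orientation': array([0.48575329, 0.2572788 , 0.98522406])}
top {'fx': 473.50137186121873, 'fy': 473.50137186121873, 'cx': 263.65851967842195, 'cy': 192.54799478188045, 'xyz': array([ 317.37912456,   55.46504147, 1521.54107063]), 'orientation': array([ 0.03808984, -0.04063058, -1.54948966])}
{'time': 0.1, 'ee_pos': array([ 163.39417778, -602.49726213,  230.17359912]), 'orientation': array([-3.11206047e+00, -4.14399442e-01,  1.93485520e-04]), 'wrist_force': array([ 0.31192362,  0.77880439, -0.26157362]), 'gripper_width': 85.39443555710083}
```

View pics/top0.png

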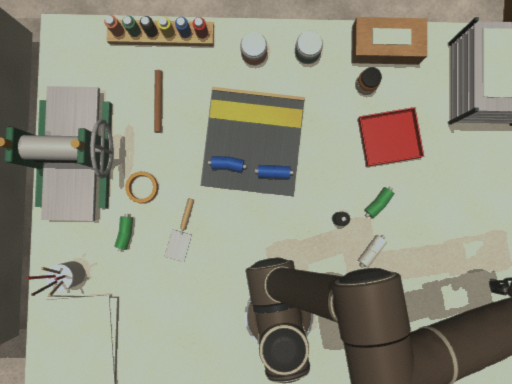

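View pics/scene0.png

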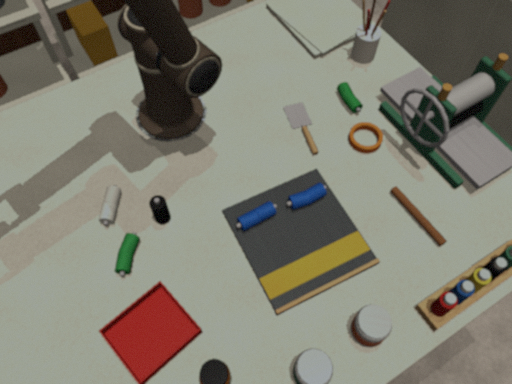

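```bash
cat > h.py <<'E'
import numpy as np, cv2
from scipy.spatial.transform import Rotation as R
from plant import robot, grab_frame, get_calibration
def pix2w(name,u,v,z):
    c=get_calibration(name); d=R.from_rotvec(c["orientation"]).apply([(u-c["cx"])/c["fx"],-(v-c["cy"])/c["fy"],-1])
    return c["xyz"]+d*(z-c["xyz"][2])/d[2]
def w2pix(name,p):
    c=get_calibration(name); q=R.from_rotvec(c["orientation"]).inv().apply(np.array(p)-c["xyz"])
    return np.array([c["cx"]-c["fx"]*q[0]/q[2], c["cy"]+c["fy"]*q[1]/q[2]])
def crop(img,x0,y0,w,h,k): return cv2.resize(img[y0:y0+h,x0:x0+w],None,fx=k,fy=k,interpolation=cv2.INTER_CUBIC)
E
python3 - <<'E'
from h import *
a=crop(cv2.imread("pics/top0.png"),190,80,120,125,4.5)
b=crop(cv2.imread("pics/scene0.png"),215,165,170,150,3.5)
b=cv2.resize(b,None,fx=.5,fy=.5) if 0 else b
cv2.imwrite("pics/c1.png",a)
t=crop(cv2.imread("pics/top0.png"),345,95,90,80,4)
s=crop(cv2.imread("pics/scene0.png"),225,170,115,70,4)
out=np.zeros((600,460,3),np.uint8);out[:320,:360]=t;out[320:600,:460]=s;cv2.imwrite("pics/c2.png",out)
E
```

```text
(no output)
```

View pics/c1.png

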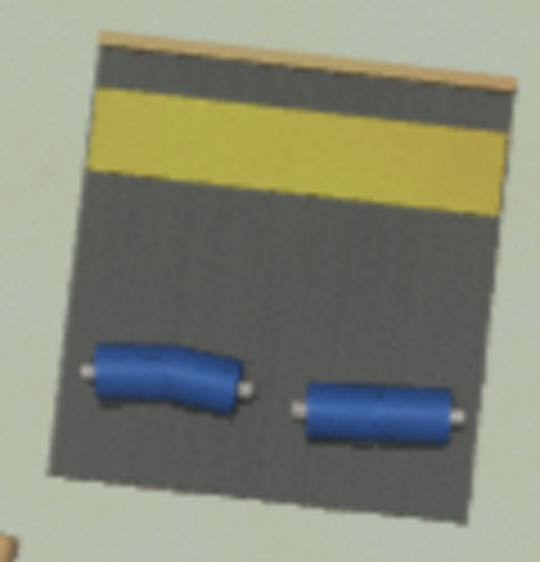

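View pics/c2.png

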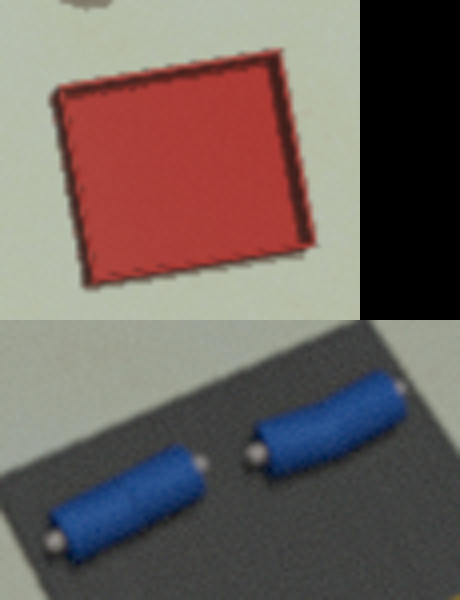

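```bash
cat >> h.py <<'E'
def c1(x,y,z): return pix2w("top",(x+.5)/4.5-.5+190,(y+.5)/4.5-.5+80,z)
def c2(x,y,z): return pix2w("top",(x+.5)/4-.5+345,(y+.5)/4-.5+95,z)
E
python3 - <<'E'
from h import *
P=[c1(49,476,12),c1(467,523,12),c1(517,85,15),c1(99,36,15)]
print(np.round(P,1)); P=np.array(P)[:,:2]; c=P.mean(0)
e=(P[2]+P[3]-P[0]-P[1]); f=(P[0]+P[3]-P[1]-P[2]); print("yaw",np.arctan2(e[1],e[0]),np.arctan2(-f[0],f[1]),"size",np.linalg.norm(e)/2,np.linalg.norm(f)/2,"c",c)
yaw=(np.arctan2(e[1],e[0])+np.arctan2(-f[0],f[1]))/2; M=np.array([[np.cos(yaw),-np.sin(yaw)],[np.sin(yaw),np.cos(yaw)]])
for n,x,y in[("bentL",87,371),("bentR",246,389),("bendtop",170,347),("strL",298,410),("strR",458,416)]:
    w=c1(x,y,32); print(n,w[:2].round(1),((w[:2]-c)@M).round(1))
for y1,y2 in((88,172),):
  for x,y in((95,88),(507,131),(90,170),(499,214)): print("band",((c1(x,y,12)[:2]-c)@M).round(1))
T=np.array([c2(57,92,35),c2(280,52,35),c2(313,244,35),c2(88,286,35)]);print(T.round(1),T.mean(0))
e=T[0]-T[3]+T[1]-T[2];f=T[0]-T[1]+T[3]-T[2];print("tray yaw",np.arctan2(e[1],e[0]),np.arctan2(-f[0],f[1]),np.linalg.norm(e)/2,np.linalg.norm(f)/2)
E
```

```text
[[412.  255.9  12. ]
 [384.8 -41.3  12. ]
 [698.9 -71.3  15. ]
 [728.  228.5  15. ]]
yaw -0.09093979000126806 -0.0938725274690712 size 316.3759572783239 299.80704339797495 c [555.94009247  92.97240697]
bentL [485.1 228.7] [-83.  128.6]
bentR [474.8 116.8] [-83.   16.2]
bendtop [503.3 170.8] [-59.6  72.7]
strL [460.8  80. ] [-93.6 -21.7]
strR [458.9 -32.3] [ -85.  -133.7]
band [121.8 149.6]
band [ 124.4 -147. ]
band [ 62.6 146.1]
band [  64.2 -147.9]
[[ 636.3 -243.    35. ]
 [ 672.1 -419.6   35. ]
 [ 519.5 -446.4   35. ]
 [ 482.4 -269.1   35. ]] [ 577.55925162 -344.52827351   35.        ]
tray yaw 0.1710066914220638 0.2029973208930842 155.50801998131186 180.71603641438776
```

Top view: the bent blue roller is at (227,164) in the left lane and the straight blue one at (275,172) in the right lane. The look-alikes are green bent ones at (124,232) and (379,202) and a white straight one at (373,250); I leave these alone. The tray is at about (391,137). The close crop confirms which roller is bent and which is straight.

```bash
cat >> h.py <<'E'
def rot(psi): # tool down, jaw axis (tool y) at world angle psi
    c,s=np.cos(psi),np.sin(psi); return R.from_matrix(np.array([[-s,c,0],[c,s,0],[0,0,-1]]))
def plan(wps):
    st=robot.sense(); p=np.array(st["ee_pos"]); q=R.from_rotvec(st["orientation"])
    print("t",round(st["time"],2),"p",p.round(1),"psi",round(float(np.arctan2(*q.as_matrix()[1::-1,1])),3),"w",round(st["gripper_width"],1),"F",np.round(st["wrist_force"],1))
    for w in wps:
        t=rot(w[3]); o=q.inv().apply(np.array(w[:3])-p)/400; k=(q.inv()*t).as_rotvec()/2
        print("offset",o.round(4).tolist(),"twist",k.round(4).tolist()); p=np.array(w[:3]); q=t
E
python3 - <<'E'
from h import *
plan([(163+297*f,-602+626*f,231 if f<1 else 150,-1.306+1.291*f) for f in(.25,.5,.75,1)])
E
```

```text
t 0.1 p [ 163.4 -602.5  230.2] psi -1.306 w 85.4 F [ 0.3  0.8 -0.3]
offset [0.2809, -0.3305, -0.0013] twist [-0.001, -0.0002, -0.1614]
offset [0.3714, -0.2227, 0.0] twist [0.0, 0.0, -0.1614]
offset [0.4228, -0.0935, 0.0] twist [0.0, 0.0, -0.1614]
offset [0.4307, 0.0455, 0.2025] twist [0.0, 0.0, -0.1614]
```

```bash

python3 -m pendant '[{"offset":[0.281,-0.33,0],"twist":[0,0,-0.161],"fingers":-1},{"offset":[0.281,-0.33,0],"twist":[0,0,-0.161],"fingers":-1},{"offset":[0.281,-0.33,0],"twist":[0,0,-0.161],"fingers":-1},{"offset":[0.281,-0.33,0],"twist":[0,0,-0.161],"fingers":-1},{"offset":[0.281,-0.33,0],"twist":[0,0,-0.161],"fingers":-1}]' 30
python3 -m pendant '[{"offset":[0.371,-0.223,0],"twist":[0,0,-0.161],"fingers":-1},{"offset":[0.371,-0.223,0],"twist":[0,0,-0.161],"fingers":-1},{"offset":[0.371,-0.223,0],"twist":[0,0,-0.161],"fingers":-1},{"offset":[0.371,-0.223,0],"twist":[0,0,-0.161],"fingers":-1},{"offset":[0.371,-0.223,0],"twist":[0,0,-0.161],"fingers":-1}]'
python3 -m pendant '[{"offset":[0.423,-0.094,0],"twist":[0,0,-0.161],"fingers":-1},{"offset":[0.423,-0.094,0],"twist":[0,0,-0.161],"fingers":-1},{"offset":[0.423,-0.094,0],"twist":[0,0,-0.161],"fingers":-1},{"offset":[0.423,-0.094,0],"twist":[0,0,-0.161],"fingers":-1},{"offset":[0.423,-0.094,0],"twist":[0,0,-0.161],"fingers":-1}]'
python3 -c "
from h import *
plan([(460,24,100,-.015)])"
```

```text
time: 0.52
ee_pos: [238.5, -439.2, 228.9]
orientation: [-2.998, -0.91, -0.003]
wrist_force: [-0.5, 0.8, -1.3]
gripper_width: 85.5
time: 0.93
ee_pos: [312.9, -278.1, 229.6]
orientation: [-2.809, -1.382, -0.007]
wrist_force: [-0.2, 0.1, -0.6]
gripper_width: 85.6
time: 1.35
ee_pos: [387.8, -116.9, 231.5]
orientation: [-2.547, -1.819, -0.014]
wrist_force: [-0.0, -0.6, -0.2]
gripper_width: 85.3
t 1.35 p [ 387.8 -116.9  231.5] psi -0.33 w 85.3 F [-0.  -0.6 -0.2]
offset [0.3871, 0.0579, 0.334] twist [-0.0012, -0.0073, -0.1577]
```

```bash

python3 -m pendant '[{"offset":[0.387,0.058,0.334],"twist":[-0.001,-0.007,-0.158],"fingers":-1},{"offset":[0.387,0.058,0.334],"twist":[-0.001,-0.007,-0.158],"fingers":-1},{"offset":[0.387,0.058,0.334],"twist":[-0.001,-0.007,-0.158],"fingers":-1},{"offset":[0.387,0.058,0.334],"twist":[-0.001,-0.007,-0.158],"fingers":-1},{"offset":[0.387,0.058,0.334],"twist":[-0.001,-0.007,-0.158],"fingers":-1}]'
python3 -c "
from h import *
plan([(460,24,60,-.015)])
b=crop(grab_frame('scene'),215,130,190,150,4);cv2.imwrite('pics/s1.png',b)"
```

```text
time: 1.77
ee_pos: [460.4, 24.7, 99.3]
orientation: [2.237, 2.206, 0.001]
wrist_force: [-0.3, -0.5, 0.6]
gripper_width: 85.4
t 1.77 p [460.4  24.7  99.3] psi -0.014 w 85.4 F [-0.3 -0.5  0.6]
offset [-0.0018, -0.001, 0.0984] twist [0.0003, -0.0002, 0.0005]
```

View pics/s1.png

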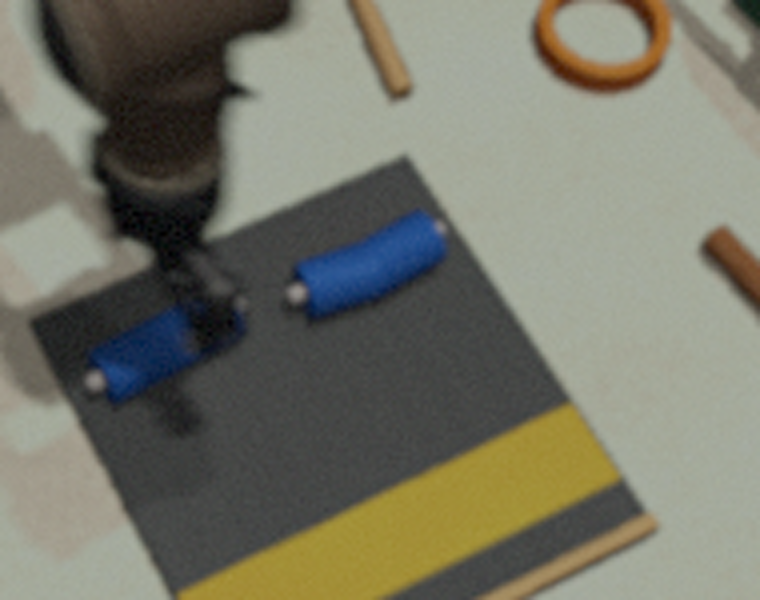

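```bash
python3 -c "
from h import *
for x,y in((95,380),(240,302),(297,293),(440,228)): print(pix2w('scene',(x+.5)/4-.5+215,(y+.5)/4-.5+130,32).round(1))"
python3 -m pendant '[{"offset":[0,0,0.1],"twist":[0,0,0],"fingers":-1},{"offset":[-0.002,-0.001,0.16],"twist":[0,0,0],"fingers":-1},{"offset":[-0.002,-0.001,0.205],"twist":[0,0,0],"fingers":-1},{"offset":[-0.002,-0.001,0.205],"twist":[0,0,0],"fingers":-0.5},{"offset":[-0.002,-0.001,0.205],"twist":[0,0,0],"fingers":-0.5}]'
```

```text
[454.7 -27.2  32. ]
[456.8  85.6  32. ]
[471.5 122.   32. ]
[481.7 234.1  32. ]
time: 2.23
ee_pos: [457.0, 28.1, 10.9]
orientation: [-2.229, -2.2, 0.006]
wrist_force: [0.4, -0.6, 0.8]
gripper_width: 64.8
```

```bash
python3 -m pendant '[{"offset":[0,0,-0.015],"twist":[0,0,0],"fingers":-0.5},{"offset":[0,0,-0.015],"twist":[0,0,0],"fingers":-0.5},{"offset":[0,0,-0.015],"twist":[0,0,0],"fingers":-0.5},{"offset":[0,0,-0.015],"twist":[0,0,0],"fingers":-0.5},{"offset":[0,0,-0.015],"twist":[0,0,0],"fingers":-0.5}]'; python3 -c "
from h import *
plan([(480,26.5,17,-.015),(590,26.5,17,-.015)])"
```

```text
time: 2.65
ee_pos: [457.9, 28.0, 18.0]
orientation: [-2.231, -2.201, 0.004]
wrist_force: [-0.4, -0.3, 0.6]
gripper_width: 64.3
t 2.65 p [457.9  28.   18. ] psi -0.013 w 64.3 F [-0.4 -0.3  0.6]
offset [-0.003, 0.0552, 0.0021] twist [-0.0037, -0.002, 0.0008]
offset [0.0041, 0.275, 0.0] twist [0.0, 0.0, 0.0]
```

```bash

python3 -m pendant '[{"offset":[-0.001,0.018,0],"twist":[0,0,0],"fingers":-0.5},{"offset":[-0.002,0.036,0],"twist":[0,0,0],"fingers":-0.5},{"offset":[-0.003,0.054,0],"twist":[0,0,0],"fingers":-0.5},{"offset":[-0.004,0.072,0],"twist":[0,0,0],"fingers":-0.5},{"offset":[-0.004,0.09,0],"twist":[0,0,0],"fingers":-0.5}]'
python3 -m pendant '[{"offset":[0,0.018,0],"twist":[0,0,0],"fingers":-0.5},{"offset":[0,0.036,0],"twist":[0,0,0],"fingers":-0.5},{"offset":[0,0.054,0],"twist":[0,0,0],"fingers":-0.5},{"offset":[0,0.072,0],"twist":[0,0,0],"fingers":-0.5},{"offset":[0,0.09,0],"twist":[0,0,0],"fingers":-0.5}]'
python3 -c "
from h import *
plan([(642,24,17,-.015)])"
```

```text
time: 3.07
ee_pos: [495.2, 25.8, 17.7]
orientation: [-2.231, -2.201, 0.003]
wrist_force: [0.1, -0.2, 0.6]
gripper_width: 64.1
time: 3.48
ee_pos: [531.8, 25.3, 17.4]
orientation: [-2.231, -2.201, 0.003]
wrist_force: [0.6, 0.1, -0.1]
gripper_width: 63.8
t 3.48 p [531.8  25.3  17.4] psi -0.014 w 63.8 F [ 0.6  0.1 -0.1]
offset [0.0004, 0.2755, -0.001] twist [-0.0036, -0.002, 0.0007]
```

```bash

python3 -m pendant '[{"offset":[0,0.018,0],"twist":[0,0,0],"fingers":-0.5},{"offset":[0,0.036,0],"twist":[0,0,0],"fingers":-0.5},{"offset":[0,0.054,0],"twist":[0,0,0],"fingers":-0.5},{"offset":[0,0.072,0],"twist":[0,0,0],"fingers":-0.5},{"offset":[0,0.09,0],"twist":[0,0,0],"fingers":-0.5}]'
python3 -m pendant '[{"offset":[0,0.018,0],"twist":[0,0,0],"fingers":-0.5},{"offset":[0,0.036,0],"twist":[0,0,0],"fingers":-0.5},{"offset":[0,0.054,0],"twist":[0,0,0],"fingers":-0.5},{"offset":[0,0.072,0],"twist":[0,0,0],"fingers":-0.5},{"offset":[0,0.09,0],"twist":[0,0,0],"fingers":-0.5}]'
python3 -m pendant '[{"offset":[0,0.018,0],"twist":[0,0,0],"fingers":-0.5},{"offset":[0,0.036,0],"twist":[0,0,0],"fingers":-0.5},{"offset":[0,0.052,0],"twist":[0,0,0],"fingers":-0.5},{"offset":[0,0.066,0],"twist":[0,0,0],"fingers":-0.5},{"offset":[0,0.078,0],"twist":[0,0,0],"fingers":-0.5}]'
python3 -m pendant '[{"offset":[0,0.004,0],"twist":[0,0,0],"fingers":-0.5},{"offset":[0,0.006,0],"twist":[0,0,0],"fingers":-0.5},{"offset":[0,0.008,0],"twist":[0,0,0],"fingers":-0.5},{"offset":[0,0.008,0],"twist":[0,0,0],"fingers":-0.5},{"offset":[0,0.008,0],"twist":[0,0,0],"fingers":-0.5}]'
python3 -c "
from h import *
plan([(642,24,17,-.015)])
t=crop(grab_frame('top'),190,80,120,125,4);s=crop(grab_frame('scene'),215,160,170,150,3)
o=np.zeros((500,800,3),np.uint8);o[:,:480]=t;o[:450,480:800]=s[:,60:380];cv2.imwrite('pics/m1.png',o)"
```

```text
time: 3.9
ee_pos: [568.5, 24.8, 17.1]
orientation: [-2.231, -2.201, 0.004]
wrist_force: [0.3, 0.2, 0.2]
gripper_width: 63.9
time: 4.32
ee_pos: [605.1, 24.3, 16.8]
orientation: [-2.231, -2.201, 0.004]
wrist_force: [-0.8, 0.5, -0.0]
gripper_width: 64.0
time: 4.73
ee_pos: [637.1, 23.9, 16.6]
orientation: [-2.231, -2.201, 0.003]
wrist_force: [0.7, 0.5, 0.3]
gripper_width: 64.0
time: 5.15
ee_pos: [639.9, 23.9, 16.5]
orientation: [-2.231, -2.201, 0.004]
wrist_force: [0.5, 0.0, -0.2]
gripper_width: 63.9
t 5.15 p [639.9  23.9  16.5] psi -0.013 w 63.9 F [ 0.5  0.  -0.2]
offset [0.0004, 0.0053, -0.0014] twist [-0.0038, -0.0019, 0.0008]
```

View pics/m1.png

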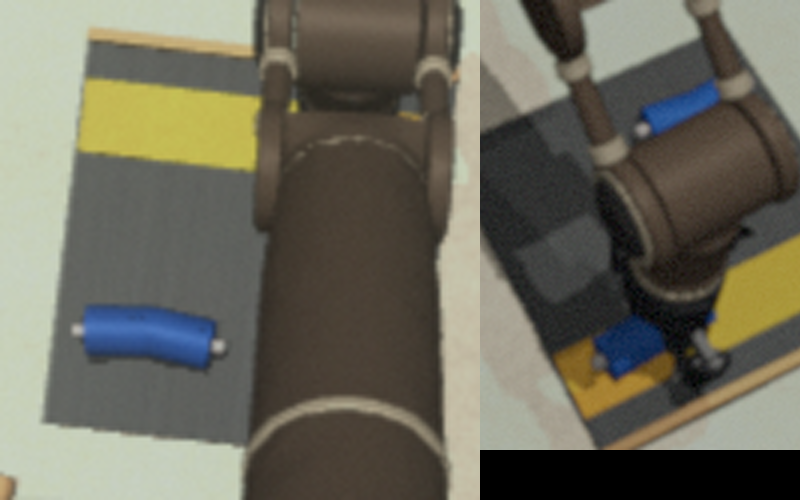

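```bash

python3 -m pendant '[{"offset":[0,0,0],"twist":[0,0,0],"fingers":-0.6},{"offset":[0,0,0],"twist":[0,0,0],"fingers":-0.75},{"offset":[0,0,0],"twist":[0,0,0],"fingers":-1},{"offset":[0,0,0],"twist":[0,0,0],"fingers":-1},{"offset":[0,0,-0.05],"twist":[0,0,0],"fingers":-1}]'
python3 -m pendant '[{"offset":[0,0,-0.05],"twist":[0,0,0],"fingers":-1},{"offset":[0,0,-0.1],"twist":[0,0,0],"fingers":-1},{"offset":[0,0,-0.18],"twist":[0,0,0],"fingers":-1},{"offset":[0,0,-0.22],"twist":[0,0,0],"fingers":-1},{"offset":[0,0,-0.22],"twist":[0,0,0],"fingers":-1}]'
python3 -c "
from h import *
plan([(483,175.4,100,-.092)])
s=crop(grab_frame('scene'),215,160,170,150,4);cv2.imwrite('pics/x.png',s)"
```

```text
time: 5.67
ee_pos: [636.1, 23.9, 32.6]
orientation: [-2.226, -2.196, 0.013]
wrist_force: [-1.2, 0.2, -0.6]
gripper_width: 85.3
time: 6.08
ee_pos: [641.5, 23.4, 126.0]
orientation: [-2.231, -2.201, 0.002]
wrist_force: [0.7, -0.6, 0.2]
gripper_width: 85.5
t 6.08 p [641.5  23.4 126. ] psi -0.014 w 85.5 F [ 0.7 -0.6  0.2]
offset [0.3743, -0.401, 0.0688] twist [-0.0032, -0.0018, 0.0392]
```

```bash

python3 -m pendant '[{"offset":[0.075,-0.08,0],"twist":[-0.003,-0.002,0.008],"fingers":-1},{"offset":[0.15,-0.16,0],"twist":[-0.003,-0.002,0.016],"fingers":-1},{"offset":[0.225,-0.24,0.02],"twist":[-0.003,-0.002,0.024],"fingers":-1},{"offset":[0.3,-0.32,0.04],"twist":[-0.003,-0.002,0.032],"fingers":-1},{"offset":[0.374,-0.4,0.06],"twist":[-0.003,-0.002,0.039],"fingers":-1}]'
python3 -c "
from h import *
plan([(483,175.4,85,-.092)])
t=crop(grab_frame('top'),190,80,120,125,4);s=crop(grab_frame('scene'),215,160,170,150,3)
o=np.zeros((500,800,3),np.uint8);o[:,:480]=t;o[:450,480:800]=s[:,20:340];cv2.imwrite('pics/m2.png',o)"
```

```text
time: 6.55
ee_pos: [486.9, 168.2, 101.8]
orientation: [-2.32, -2.113, 0.009]
wrist_force: [0.6, 0.5, -0.5]
gripper_width: 85.3
t 6.55 p [486.9 168.2 101.8] psi -0.093 w 85.3 F [ 0.6  0.5 -0.5]
offset [0.0171, -0.0111, 0.0421] twist [-0.0033, 0.0007, -0.0006]
```

View pics/m2.png

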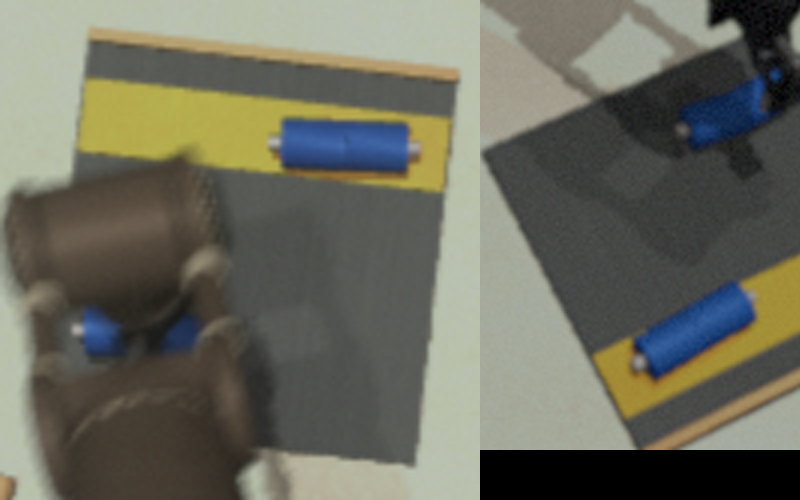

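```bash

python3 -m pendant '[{"offset":[0.017,-0.011,0.04],"twist":[-0.003,0.001,0],"fingers":-1},{"offset":[0.017,-0.011,0.08],"twist":[-0.003,0.001,0],"fingers":-1},{"offset":[0.017,-0.011,0.12],"twist":[-0.003,0.001,0],"fingers":-1},{"offset":[0.017,-0.011,0.16],"twist":[-0.003,0.001,0],"fingers":-1},{"offset":[0.017,-0.011,0.19],"twist":[-0.003,0.001,0],"fingers":-0.8}]'
python3 -m pendant '[{"offset":[0,0,0.01],"twist":[0,0,0],"fingers":-0.5},{"offset":[0,0,0.01],"twist":[0,0,0],"fingers":-0.5},{"offset":[0,0,0.01],"twist":[0,0,0],"fingers":-0.5},{"offset":[0,0,0.01],"twist":[0,0,0],"fingers":-0.5},{"offset":[0,0,0.01],"twist":[0,0,0],"fingers":-0.5}]'
python3 -c "
from h import *
plan([(483,175.4,17.5,-.092)])"
```

```text
time: 7.07
ee_pos: [475.0, 175.9, 21.3]
orientation: [-2.31, -2.118, 0.016]
wrist_force: [-0.2, -0.5, -0.7]
gripper_width: 77.1
time: 7.48
ee_pos: [476.0, 176.1, 18.2]
orientation: [-2.311, -2.118, 0.013]
wrist_force: [0.5, -0.8, -0.9]
gripper_width: 64.2
t 7.48 p [476.  176.1  18.2] psi -0.087 w 64.2 F [ 0.5 -0.8 -0.9]
offset [-0.0001, 0.0176, 0.0016] twist [-0.0054, 0.0009, 0.0025]
```

```bash

python3 -m pendant '[{"offset":[0,0.018,0],"twist":[-0.005,0.001,0.002],"fingers":-0.5},{"offset":[0,0.036,0],"twist":[-0.005,0.001,0.002],"fingers":-0.5},{"offset":[0,0.054,0],"twist":[-0.005,0.001,0.002],"fingers":-0.5},{"offset":[0,0.072,0],"twist":[-0.005,0.001,0.002],"fingers":-0.5},{"offset":[0,0.09,0],"twist":[-0.005,0.001,0.002],"fingers":-0.5}]'
python3 -m pendant '[{"offset":[0,0.018,0],"twist":[0,0,0],"fingers":-0.5},{"offset":[0,0.036,0],"twist":[0,0,0],"fingers":-0.5},{"offset":[0,0.054,0],"twist":[0,0,0],"fingers":-0.5},{"offset":[0,0.072,0],"twist":[0,0,0],"fingers":-0.5},{"offset":[0,0.09,0],"twist":[0,0,0],"fingers":-0.5}]'
python3 -c "
from h import *
plan([(655,161,17.5,-.092)])
t=crop(grab_frame('top'),190,80,120,125,4);s=crop(grab_frame('scene'),215,160,170,150,3)
o=np.zeros((500,800,3),np.uint8);o[:,:480]=t;o[:450,480:800]=s[:,100:420];cv2.imwrite('pics/m3.png',o)"
```

```text
time: 7.9
ee_pos: [513.0, 172.9, 18.1]
orientation: [-2.32, -2.118, -0.0]
wrist_force: [-1.4, -0.7, 0.9]
gripper_width: 64.3
time: 8.32
ee_pos: [549.8, 169.5, 18.0]
orientation: [-2.32, -2.118, -0.001]
wrist_force: [1.0, 0.7, -0.5]
gripper_width: 64.0
t 8.32 p [549.8 169.5  18. ] psi -0.091 w 64.0 F [ 1.   0.7 -0.5]
offset [0.0027, 0.2639, 0.0014] twist [0.0001, -0.0003, 0.0004]
```

View pics/m3.png

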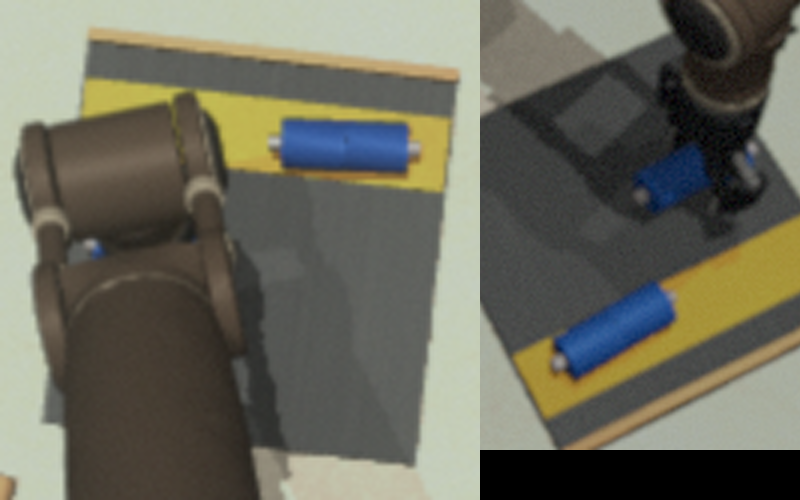

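The bent roller travels inside the open jaws at mid-plate, and the straight one rests on the band, centred at about (345,146) in the crop. I'll keep going onto the band.

```bash

python3 -m pendant '[{"offset":[0,0.018,0],"twist":[0,0,0],"fingers":-0.5},{"offset":[0.001,0.036,0],"twist":[0,0,0],"fingers":-0.5},{"offset":[0.001,0.054,0],"twist":[0,0,0],"fingers":-0.5},{"offset":[0.001,0.072,0],"twist":[0,0,0],"fingers":-0.5},{"offset":[0.001,0.09,0],"twist":[0,0,0],"fingers":-0.5}]'
python3 -m pendant '[{"offset":[0,0.018,0],"twist":[0,0,0],"fingers":-0.5},{"offset":[0.001,0.036,0],"twist":[0,0,0],"fingers":-0.5},{"offset":[0.001,0.054,0],"twist":[0,0,0],"fingers":-0.5},{"offset":[0.001,0.072,0],"twist":[0,0,0],"fingers":-0.5},{"offset":[0.001,0.09,0],"twist":[0,0,0],"fingers":-0.5}]'
python3 -m pendant '[{"offset":[0,0.018,0],"twist":[0,0,0],"fingers":-0.5},{"offset":[0.001,0.036,0],"twist":[0,0,0],"fingers":-0.5},{"offset":[0.001,0.054,0],"twist":[0,0,0],"fingers":-0.5},{"offset":[0.001,0.072,0],"twist":[0,0,0],"fingers":-0.5},{"offset":[0.001,0.084,0],"twist":[0,0,0],"fingers":-0.5}]'
python3 -m pendant '[{"offset":[0,0.004,0],"twist":[0,0,0],"fingers":-0.5},{"offset":[0,0.006,0],"twist":[0,0,0],"fingers":-0.5},{"offset":[0,0.006,0],"twist":[0,0,0],"fingers":-0.5},{"offset":[0,0.006,0],"twist":[0,0,0],"fingers":-0.5},{"offset":[0,0.006,0],"twist":[0,0,0],"fingers":-0.5}]'
python3 -m pendant '[{"offset":[0,0,0],"twist":[0,0,0],"fingers":-0.5},{"offset":[0,0,0],"twist":[0,0,0],"fingers":-0.5},{"offset":[0,0,0],"twist":[0,0,0],"fingers":-0.5},{"offset":[0,0,0],"twist":[0,0,0],"fingers":-0.5},{"offset":[0,0,0],"twist":[0,0,0],"fingers":-0.5}]'
python3 -c "
from h import *
plan([(655,161,17.5,-.092)])
t=crop(grab_frame('top'),190,80,120,125,4);s=crop(grab_frame('scene'),215,160,170,150,3)
o=np.zeros((500,800,3),np.uint8);o[:,:480]=t;o[:450,480:800]=s[:,190:];cv2.imwrite('pics/m4.png',o)"
```

```text
time: 8.83
ee_pos: [587.5, 166.7, 18.5]
orientation: [2.32, 2.117, 0.004]
wrist_force: [-0.5, -0.0, 0.1]
gripper_width: 63.9
time: 9.25
ee_pos: [624.2, 163.7, 18.6]
orientation: [2.32, 2.117, 0.004]
wrist_force: [-0.2, 0.0, 0.1]
gripper_width: 64.0
time: 9.67
ee_pos: [658.8, 160.9, 18.7]
orientation: [2.32, 2.117, 0.004]
wrist_force: [0.1, -0.1, -0.5]
gripper_width: 64.0
time: 10.08
ee_pos: [660.7, 160.8, 18.6]
orientation: [2.32, 2.117, 0.004]
wrist_force: [-0.1, -0.1, -0.1]
gripper_width: 64.4
time: 10.5
ee_pos: [660.7, 160.8, 18.6]
orientation: [2.32, 2.117, 0.004]
wrist_force: [0.7, 0.1, -0.5]
gripper_width: 63.8
t 10.5 p [660.7 160.8  18.6] psi -0.091 w 63.8 F [ 0.7  0.1 -0.5]
offset [-0.0008, -0.0142, 0.0028] twist [0.0012, -0.0006, 0.0003]
```

View pics/m4.png

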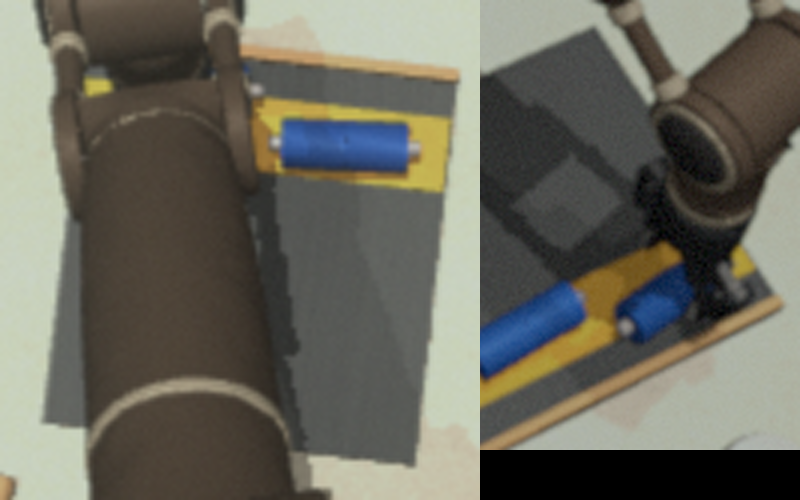

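```bash
cat >> h.py <<'E'
def plate(w): 
    y=-.092; c,s=np.cos(y),np.sin(y); d=np.array(w[:2])-[558.5,92.7]; return np.array([c*d[0]+s*d[1],-s*d[0]+c*d[1]]).round(1)
E
python3 -c "
from h import *
f=lambda x,y:pix2w('top',(x+.5)/4-.5+190,(y+.5)/4-.5+80,32)
g=lambda x,y:pix2w('scene',(x-480+190+.5)/3-.5+215,(y+.5)/3-.5+160,32)
print('bentR top',plate(f(257,90)),'scene',plate(g(626,325)))
print('str L,R top',plate(f(274,142)),plate(f(415,149)),'tcp',plate((660.7,160.8)))
print('strR-end L scene',plate(g(580,293)))
"
```

```text
bentR top [120.7   9.4] scene [115.7  16.3]
str L,R top [80.7 -8.8] [  87.8 -120.6] tcp [95.5 77.2]
strR-end L scene [73.7 -3.7]
```

```bash

python3 -m pendant '[{"offset":[0,0,0],"twist":[0,0,0],"fingers":-0.3},{"offset":[0,0,0],"twist":[0,0,0],"fingers":-0.2},{"offset":[0,0,0],"twist":[0,0,0],"fingers":-0.1},{"offset":[0,0,0],"twist":[0,0,0],"fingers":0},{"offset":[0,0,0],"twist":[0,0,0],"fingers":0.2}]' 40
python3 -m pendant '[{"offset":[0,0,0],"twist":[0,0,0],"fingers":0.3},{"offset":[0,0,0],"twist":[0,0,0],"fingers":0.4},{"offset":[0,0,0],"twist":[0,0,0],"fingers":0.4},{"offset":[0,0,0],"twist":[0,0,0],"fingers":0.4},{"offset":[0,0,0],"twist":[0,0,0],"fingers":0.4}]'
python3 -m pendant '[{"offset":[0,0,0],"twist":[0,0,0],"fingers":0.4},{"offset":[0,0,0],"twist":[0,0,0],"fingers":0.4},{"offset":[0,0,0],"twist":[0,0,0],"fingers":0.4},{"offset":[0,0,0],"twist":[0,0,0],"fingers":0.4},{"offset":[0,0,0],"twist":[0,0,0],"fingers":0.4}]'
python3 -c "
from h import *
plan([(655,161,17.5,-.092)])
s=crop(grab_frame('scene'),215,160,170,150,4);cv2.imwrite('pics/s5.png',s)"
```

```text
time: 11.02
ee_pos: [660.9, 160.8, 18.9]
orientation: [2.32, 2.117, 0.004]
wrist_force: [-0.3, 0.3, 1.1]
gripper_width: 38.8
time: 11.43
ee_pos: [660.9, 160.7, 18.9]
orientation: [2.32, 2.117, 0.004]
wrist_force: [0.9, 0.3, 0.2]
gripper_width: 39.3
time: 11.85
ee_pos: [660.9, 160.8, 18.9]
orientation: [2.32, 2.117, 0.004]
wrist_force: [0.2, -0.3, -0.0]
gripper_width: 38.8
t 11.85 p [660.9 160.8  18.9] psi -0.091 w 38.8 F [ 0.2 -0.3 -0. ]
offset [-0.0008, -0.0146, 0.0034] twist [0.0013, -0.0006, 0.0003]
```

View pics/s5.png

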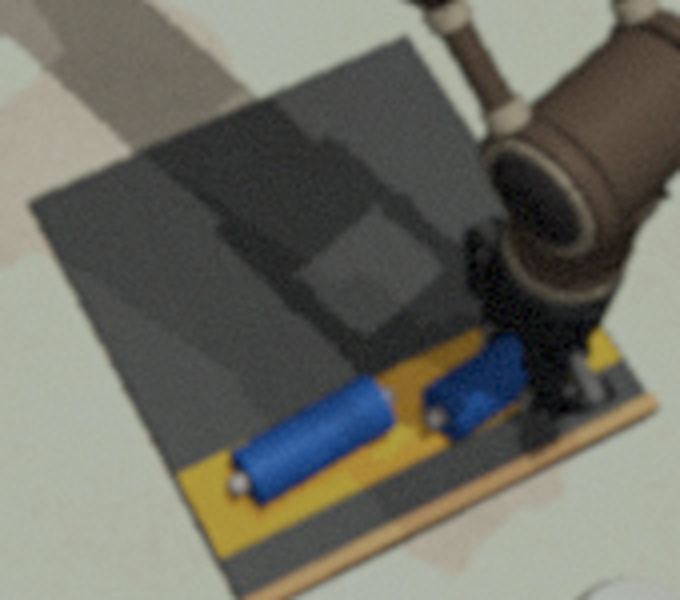

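```bash

python3 -m pendant '[{"offset":[0,0,-0.03],"twist":[0,0,0],"fingers":0.4},{"offset":[0,0,-0.08],"twist":[0,0,0],"fingers":0.4},{"offset":[0,0,-0.15],"twist":[0,0,0],"fingers":0.4},{"offset":[0,0,-0.22],"twist":[0,0,0],"fingers":0.4},{"offset":[0,0,-0.28],"twist":[0,0,0],"fingers":0.4}]'
python3 -m pendant '[{"offset":[0,0,-0.04],"twist":[0,0,0],"fingers":0.4},{"offset":[0,0,-0.05],"twist":[0,0,0],"fingers":0.4},{"offset":[0,0,-0.05],"twist":[0,0,0],"fingers":0.4},{"offset":[0,0,-0.05],"twist":[0,0,0],"fingers":0.4},{"offset":[0,0,-0.05],"twist":[0,0,0],"fingers":0.4}]'
python3 -c "
from h import *
p=robot.sense()['ee_pos']
plan([(p[0]+(575.5-p[0])*f,p[1]+(-342-p[1])*f,140,-.092+.282*f) for f in(.25,.5,.75,1)])"
```

```text
time: 12.32
ee_pos: [660.0, 160.6, 132.3]
orientation: [2.32, 2.117, 0.003]
wrist_force: [-0.5, 0.4, -2.3]
gripper_width: 39.0
time: 12.73
ee_pos: [658.2, 160.4, 149.9]
orientation: [-2.319, -2.116, 0.003]
wrist_force: [-0.1, -0.5, -2.7]
gripper_width: 39.2
t 12.73 p [658.2 160.4 149.9] psi -0.091 w 39.2 F [-0.1 -0.5 -2.7]
offset [-0.3174, -0.0227, 0.0249] twist [-0.0012, -0.0, -0.035]
offset [-0.315, -0.0449, 0.0] twist [0.0, 0.0, -0.0352]
offset [-0.3111, -0.067, 0.0] twist [0.0, 0.0, -0.0353]
offset [-0.3056, -0.0887, 0.0] twist [0.0, 0.0, -0.0353]
```

Held (weight about 2.7 N). Moving it over to the tray.

```bash

python3 -m pendant '[{"offset":[-0.05,-0.004,0],"twist":[0,0,-0.006],"fingers":0.4},{"offset":[-0.11,-0.008,0],"twist":[0,0,-0.012],"fingers":0.4},{"offset":[-0.18,-0.013,0],"twist":[0,0,-0.02],"fingers":0.4},{"offset":[-0.25,-0.018,0],"twist":[0,0,-0.028],"fingers":0.4},{"offset":[-0.317,-0.023,0],"twist":[0,0,-0.035],"fingers":0.4}]'
python3 -m pendant '[{"offset":[-0.063,-0.009,0],"twist":[0,0,-0.007],"fingers":0.4},{"offset":[-0.126,-0.018,0],"twist":[0,0,-0.014],"fingers":0.4},{"offset":[-0.189,-0.027,0],"twist":[0,0,-0.021],"fingers":0.4},{"offset":[-0.252,-0.036,0],"twist":[0,0,-0.028],"fingers":0.4},{"offset":[-0.315,-0.045,0],"twist":[0,0,-0.035],"fingers":0.4}]'
python3 -m pendant '[{"offset":[-0.063,-0.013,0],"twist":[0,0,-0.007],"fingers":0.4},{"offset":[-0.126,-0.026,0],"twist":[0,0,-0.014],"fingers":0.4},{"offset":[-0.189,-0.04,0],"twist":[0,0,-0.021],"fingers":0.4},{"offset":[-0.252,-0.054,0],"twist":[0,0,-0.028],"fingers":0.4},{"offset":[-0.311,-0.067,0],"twist":[0,0,-0.035],"fingers":0.4}]'
python3 -c "
from h import *
plan([(575.5,-342,140,.19)])"
```

```text
time: 13.15
ee_pos: [635.4, 33.8, 147.4]
orientation: [-2.24, -2.195, 0.008]
wrist_force: [-0.1, -0.8, -0.9]
gripper_width: 39.5
time: 13.57
ee_pos: [613.0, -92.6, 145.1]
orientation: [-2.159, -2.271, 0.011]
wrist_force: [0.6, 0.4, -1.9]
gripper_width: 38.9
time: 13.98
ee_pos: [590.7, -219.0, 142.8]
orientation: [-2.075, -2.342, 0.012]
wrist_force: [-0.2, 0.5, -2.8]
gripper_width: 39.1
t 13.98 p [ 590.7 -219.   142.8] psi 0.121 w 39.1 F [-0.2  0.5 -2.8]
offset [-0.3006, -0.0746, 0.0067] twist [-0.0072, -0.0024, -0.0346]
```

```bash

python3 -m pendant '[{"offset":[-0.08,-0.02,0],"twist":[-0.007,-0.002,-0.01],"fingers":0.4},{"offset":[-0.16,-0.04,0],"twist":[-0.007,-0.002,-0.02],"fingers":0.4},{"offset":[-0.23,-0.056,0],"twist":[-0.007,-0.002,-0.028],"fingers":0.4},{"offset":[-0.28,-0.07,0],"twist":[-0.007,-0.002,-0.035],"fingers":0.4},{"offset":[-0.3,-0.075,0],"twist":[-0.007,-0.002,-0.035],"fingers":0.4}]'
python3 -m pendant '[{"offset":[0,0,0.02],"twist":[0,0,0],"fingers":0.4},{"offset":[0,0,0.05],"twist":[0,0,0],"fingers":0.4},{"offset":[0,0,0.08],"twist":[0,0,0],"fingers":0.4},{"offset":[0,0,0.1],"twist":[0,0,0],"fingers":0.4},{"offset":[0,0,0.11],"twist":[0,0,0],"fingers":0.4}]'
python3 -c "
from h import *
plan([(575.5,-342,50,.19)])
t=crop(grab_frame('top'),330,80,120,110,4);s=crop(grab_frame('scene'),90,250,130,134,3)
o=np.zeros((440,800,3),np.uint8);o[:,:480]=t;o[:402,480:800]=s[:,35:355];cv2.imwrite('pics/m6.png',o)"
```

```text
time: 14.4
ee_pos: [573.3, -344.6, 140.4]
orientation: [-2.001, -2.418, 0.002]
wrist_force: [-0.5, -0.2, -1.7]
gripper_width: 39.0
time: 14.82
ee_pos: [571.7, -341.8, 92.9]
orientation: [-1.995, -2.415, 0.002]
wrist_force: [-0.7, 0.2, -3.1]
gripper_width: 39.2
t 14.82 p [ 571.7 -341.8   92.9] psi 0.19 w 39.2 F [-0.7  0.2 -3.1]
offset [-0.0031, 0.0099, 0.1072] twist [-0.0035, -0.0031, -0.0001]
```

View pics/m6.png

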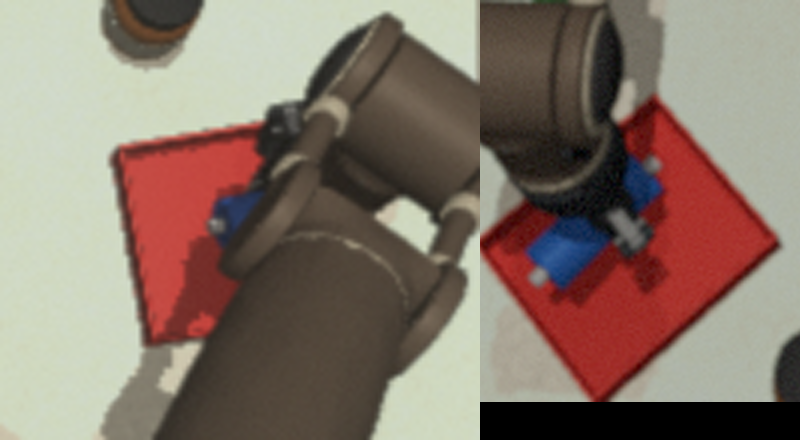

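```bash

python3 -c "
from h import *
T=np.array([577.5,-344.5]);y=.188;M=np.array([[np.cos(y),-np.sin(y)],[np.sin(y),np.cos(y)]])
f=lambda x,y,z:pix2w('top',(x+.5)/4-.5+330,(y+.5)/4-.5+80,z)
g=lambda x,y,z:pix2w('scene',(x-480+35+.5)/3-.5+90,(y+.5)/3-.5+250,z)
tr=lambda w:(((w[:2]-T)@M).round(1),w[:2].round(1))
print('L top',tr(f(214,226,106)),'scene',tr(g(654,165,106)),'R',tr(g(540,277,106)))
for c in((655,97),(778,242),(600,400)): print('tray corner scene',tr(g(*c,35)))
for c in((115,152),(147,345)): print('tray corner top',tr(f(*c,35)))
"
```

```text
L top (array([-3.1, 43.4]), array([ 566.3, -302.4])) scene (array([-6.4, 49. ]), array([ 562. , -297.6])) R (array([  3.1, -60.8]), array([ 591.9, -403.7]))
tray corner scene (array([-75.7,  87.8]), array([ 486.7, -272.4]))
tray corner scene (array([83.1, 86.7]), array([ 642.9, -243.8]))
tray corner scene (array([ 82.2, -83. ]), array([ 673.8, -410.6]))
tray corner top (array([77. , 90.3]), array([ 636.2, -241.4]))
tray corner top (array([-78.4,  92.5]), array([ 483.2, -268.3]))
```

```bash

python3 -m pendant '[{"offset":[0.01,0.007,0.03],"twist":[0,0,0],"fingers":0.4},{"offset":[0.02,0.014,0.06],"twist":[0,0,0],"fingers":0.4},{"offset":[0.02,0.014,0.095],"twist":[0,0,0],"fingers":0.4},{"offset":[0.02,0.014,0.125],"twist":[0,0,0],"fingers":0.4},{"offset":[0.02,0.014,0.14],"twist":[0,0,0],"fingers":0.4}]'
python3 -m pendant '[{"offset":[0,0,0.01],"twist":[0,0,0],"fingers":0.4},{"offset":[0,0,0.02],"twist":[0,0,0],"fingers":0.4},{"offset":[0,0,0.03],"twist":[0,0,0],"fingers":0.4},{"offset":[0,0,0.035],"twist":[0,0,0],"fingers":0.4},{"offset":[0,0,0.038],"twist":[0,0,0],"fingers":0.4}]'
python3 -c "
from h import *
plan([(575.5,-342,13,.19)])"
```

```text
time: 15.33
ee_pos: [574.4, -332.1, 35.1]
orientation: [-1.993, -2.413, 0.003]
wrist_force: [-0.9, 0.4, -2.4]
gripper_width: 38.8
time: 15.75
ee_pos: [574.4, -332.3, 20.0]
orientation: [-1.994, -2.413, 0.003]
wrist_force: [0.4, 0.2, -2.1]
gripper_width: 38.7
t 15.75 p [ 574.4 -332.3   20. ] psi 0.19 w 38.7 F [ 0.4  0.2 -2.1]
offset [-0.0244, -0.0016, 0.0172] twist [-0.0043, -0.0037, -0.0001]
```

```bash

python3 -m pendant '[{"offset":[0,0,0.003],"twist":[0,0,0],"fingers":0.4},{"offset":[0,0,0.006],"twist":[0,0,0],"fingers":0.4},{"offset":[0,0,0.009],"twist":[0,0,0],"fingers":0.4},{"offset":[0,0,0.012],"twist":[0,0,0],"fingers":0.4},{"offset":[0,0,0.014],"twist":[0,0,0],"fingers":0.4}]'
python3 -m pendant '[{"offset":[0,0,0],"twist":[0,0,0],"fingers":0.4},{"offset":[0,0,0.002],"twist":[0,0,0],"fingers":0.4},{"offset":[0,0,0.003],"twist":[0,0,0],"fingers":0.4},{"offset":[0,0,0.004],"twist":[0,0,0],"fingers":0.4},{"offset":[0,0,0.004],"twist":[0,0,0],"fingers":0.4}]'
```

```text
time: 16.17
ee_pos: [574.4, -332.3, 14.4]
orientation: [-1.994, -2.414, 0.003]
wrist_force: [0.2, 1.0, -2.4]
gripper_width: 39.4
time: 16.58
ee_pos: [574.3, -332.3, 12.7]
orientation: [-1.994, -2.413, 0.003]
wrist_force: [-0.0, -0.6, -3.7]
gripper_width: 39.2
```

```bash

python3 -m pendant '[{"offset":[0,0,0.002],"twist":[0,0,0],"fingers":0.4},{"offset":[0,0,0.002],"twist":[0,0,0],"fingers":0.4},{"offset":[0,0,0.002],"twist":[0,0,0],"fingers":0},{"offset":[0,0,0.002],"twist":[0,0,0],"fingers":-0.1},{"offset":[0,0,0.002],"twist":[0,0,0],"fingers":-0.2}]'
python3 -m pendant '[{"offset":[0,0,0],"twist":[0,0,0],"fingers":-0.3},{"offset":[0,0,0],"twist":[0,0,0],"fingers":-0.4},{"offset":[0,0,0],"twist":[0,0,0],"fingers":-0.5},{"offset":[0,0,0],"twist":[0,0,0],"fingers":-0.5},{"offset":[0,0,0],"twist":[0,0,0],"fingers":-0.5}]'
python3 -m pendant '[{"offset":[0,0,-0.02],"twist":[0,0,0],"fingers":-0.5},{"offset":[0,0,-0.05],"twist":[0,0,0],"fingers":-0.5},{"offset":[0,0,-0.1],"twist":[0,0,0],"fingers":-0.5},{"offset":[0,0,-0.18],"twist":[0,0,0],"fingers":-0.5},{"offset":[0,0,-0.25],"twist":[0,0,0],"fingers":-0.5}]'
python3 -m pendant '[{"offset":[-0.08,-0.06,-0.06],"twist":[0,0,0],"fingers":-0.5},{"offset":[-0.16,-0.12,-0.12],"twist":[0,0,0],"fingers":-0.5},{"offset":[-0.22,-0.2,-0.18],"twist":[0,0,0],"fingers":-0.5},{"offset":[-0.24,-0.28,-0.2],"twist":[0,0,0],"fingers":-0.5},{"offset":[-0.24,-0.36,-0.2],"twist":[0,0,0],"fingers":-0.5}]'
python3 -m pendant '[{"offset":[0,-0.07,0],"twist":[0,0,0],"fingers":-0.5},{"offset":[0,-0.12,0],"twist":[0,0,0],"fingers":-0.5},{"offset":[0,-0.15,0],"twist":[0,0,0],"fingers":-0.5},{"offset":[0,-0.15,0],"twist":[0,0,0],"fingers":-0.5},{"offset":[0,-0.15,0],"twist":[0,0,0],"fingers":-0.5}]'
python3 -c "
from h import *
plan([(575.5,-342,13,.19)])
t=crop(grab_frame('top'),190,70,245,140,3.2);s=cv2.resize(grab_frame('scene')[150:384,80:400],None,fx=.45,fy=.45)
o=np.zeros((560,784,3),np.uint8);o[:448,:784]=t[:448,:784];o[454:559,:144]=s[:105,:144];cv2.imwrite('pics/m7.png',o)"
```

```text
time: 17.0
ee_pos: [574.9, -332.7, 12.6]
orientation: [-1.995, -2.415, 0.003]
wrist_force: [-0.1, 0.7, 0.3]
gripper_width: 51.2
time: 17.42
ee_pos: [575.1, -332.8, 12.8]
orientation: [-1.995, -2.415, 0.003]
wrist_force: [-0.0, 0.2, 0.3]
gripper_width: 64.1
time: 17.83
ee_pos: [575.8, -333.2, 114.7]
orientation: [-1.995, -2.415, 0.003]
wrist_force: [0.2, -0.3, 0.1]
gripper_width: 63.8
time: 18.25
ee_pos: [454.5, -460.2, 201.5]
orientation: [2.0, 2.42, -0.007]
wrist_force: [-0.3, -0.5, 0.6]
gripper_width: 64.3
time: 18.67
ee_pos: [395.8, -471.5, 202.3]
orientation: [2.0, 2.418, -0.006]
wrist_force: [0.8, 0.9, -0.2]
gripper_width: 64.4
t 18.67 p [ 395.8 -471.5  202.3] psi 0.189 w 64.4 F [ 0.8  0.9 -0.2]
offset [0.2363, 0.5025, 0.4715] twist [-0.0005, 0.0026, -0.0007]
```

View pics/m7.png

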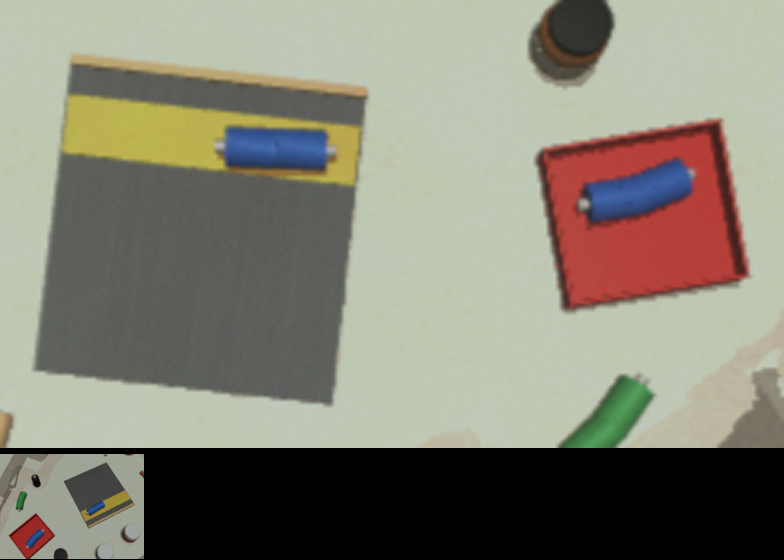

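```bash
python3 -c "
from h import *
a=grab_frame('top');b=grab_frame('top')
def c(i,r):
    h=cv2.cvtColor(i,cv2.COLOR_BGR2HSV);m=cv2.inRange(h,(105,90,40),(130,255,255));x,y,w,hh=r;v,u=np.nonzero(m[y:y+hh,x:x+w]);return np.round([u.mean()+x,v.mean()+y],2)
for r in((195,80,120,60),(350,100,80,75)): print(c(a,r),c(b,r))
from plant import job; job.sign_off()"
```

```text
[275.73 115.86] [275.71 115.84]
[389.45 129.41] [389.37 129.4 ]
the job is handed in; nothing more can be done
```

The job is handed in at about 19 s of the 64 s allowed; no verdict is reported. I rolled the straight blue roller onto the yellow band inside the open jaws, then the bent one. I gripped the bent one on the band and lowered it into the red tray. I let go with the fingers about 13 mm above the table, where the wrist reading showed the roller's weight had come off.

**Last checks:**
- **Final picture:** the straight roller lies on the band, about 5 to 10 mm nearer the robot than the middle line. The bent roller lies inside the tray, about 25 mm off its centre (limit 60 mm).
- **At rest and clear:** two more frames showed neither roller moving (under 0.1 pixel). The arm stood clear of everything, with the wrist force near zero.

**What disagreed or is less certain:**
- **Cameras:** the two cameras differed by about 5 mm, so I used averages. All clearances were larger than that.
- **Bent roller on the band:** one stub measured 116 to 121 mm along the plate. I put its centre near 110 mm (limit 125 mm). Closing the jaws then pulled it to about 95 mm, where I held it still for about 0.8 s before lifting.
- **First descent:** it overshot by about 6 mm with no contact force, and I corrected it at once.

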